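Open the bonding booth's sash to the mark

TASK

Push the booth's sliding window up with your fingertips from beneath its black-and-yellow lip, until the white pointers at the foot of the window stand level with the orange clips on the side rails, and leave it standing there. Only push: do not pinch the lip, keep off the glass, and leave the orange clips, the glue bottle, the jar and the small carton where they are.

Things in the scene. Friction and masses are not known exactly. Their poses are not given: they have to be found in the camera images.
- booth: fixed white and grey bonding booth, 500 mm wide (y), 310 deep (x), 325 high. Origin on the bench at the middle of its front foot; x into the booth, y left along its front, z up. Front: an upright apron 66 mm high at x = 0, above it a 45 degree slope rising towards +x between two grey side rails 50 mm wide, from z = 70 mm. The window slides up this slope; a fixed pane closes its upper half.
- sash (a joint): travel of the sliding window up the 45 degree slope, in m: 0 shut, 0.19 fully up. It is counterweighted, with a sliding friction of about 3 N, so it takes about 2 to 5 N along the slope to move and stays where it is left. It starts between 0 and 0.03. Its clear pane fills an aluminium frame, from 26 to 171 mm up the slope from the window's foot (the lip: 8 to 20 mm).
- lip_under (a point): on the window: lower outer edge of the lip, mid-length. x axis up the slope (sliding direction), y left along the lip, z away from the glass (towards the robot and up, 45 degrees). The lip is a bar 280 mm long (y), 12 thick (x; lower half black, upper yellow), standing 34 mm out of the frame (z). The space beneath it is free; when shut it overhangs the apron's front by 27 mm.
- pointer (a point): on the window: midpoint between the two white pointers (each 8 mm wide) that lie over the side rails at both ends of the window's foot, 207 mm either side of this point. Axes as lip_under; it lies 6 mm farther up the slope than lip_under and 30 mm nearer the glass.
- mark (a point): midpoint between the tips of the two orange arrow-shaped clips (14 mm wide), one on each side rail, 225 mm either side of this point. Axes and height off the slope as pointer: the window is at the mark when both points coincide. The clips stay put unless knocked; they stand 80 to 160 mm up the slope from the pointers' shut position.
- glue_mid (a point): centre of a blue glue bottle with white cap, 42 mm diameter, 100 mm high, standing loose on the bench near the booth.
- jar_mid (a point): centre of an amber jar with black cap, 52 mm diameter, 65 mm high, standing loose on the bench near the booth.
- clip_box_mid (a point): centre of a small open carton, 60 x 90 mm, 50 mm high, standing loose on the bench near the booth.

How it is judged:
On the way:
1. the fingers push on the lip's black lower half (contact force between the fingers and sash_c0 above 0.5 N), for 0.1 s.
At the end, for the whole second after the job is handed in: The window stands still with its pointers within 10 mm of the orange clips, measured along the slope, and the bottle, jar and carton stand within 20 mm of where they began (x of pointer in the frame of mark between -0.01 and 0.01 m and velocity of joint sash between -0.005 and 0.005 m/s and distance of each of glue_mid, jar_mid, clip_box_mid from where it was at the start of the episode below 0.02 m); the robot touches nothing.
It fails at once if the lip is pinched (pressed from beneath and from above at once, over 1 N each) (contact force between the fingers and sash_c0 above 1 N and contact force between the fingers and sash_c1 above 1 N).
It fails at once if the glass of the sliding window is pressed (over 2 N) (contact force between any of the fingers, the arm and sash_c2 above 2 N).
It fails at once if the orange clips are shifted by more than 6 mm (distance of mark from where it was at the start of the episode above 0.006 m).
It fails at once if the bottle, jar or carton is lifted, carried, knocked over or shoved by more than 20 mm (distance of any of glue_mid, jar_mid, clip_box_mid from where it was at the start of the episode above 0.02 m).
It also fails if it takes over 35 s, if anything falls off the work surface, if the arm or the gripper's body presses on something with over 40 N, if the wrist force passes 120 N, or if a joint passes its speed limit or range.

ROBOT

A 6-joint arm with a two-finger parallel gripper is mounted at the origin on the work surface. World frame = base frame: x ahead of the robot, y to its left, z up, the work surface at z = 0. Lengths are in m, angles in rad, forces in N, time in s.
With the tool pointing down it reaches from about 0.375 to 0.975 m from the base axis. Payload 3.8 kg.
Tool frame: the origin (TCP) lies midway between the tips of the shut fingers; the grasp point (between the pads) lies robot.tcp_to_grasp behind it (robot.tcp_to_grasp is the distance from the TCP to the grasp point, in m); z points along the fingers, y is the line along which they close (so a half turn about z gives the same grasp; the last joint's range is limited). The gripper opens to 85 mm and grips with 20 to 120 N. Pads are 22 mm wide; open, the fingers measure 114 mm over their backs; the gripper's body (76 mm by 85 mm) begins 54 mm behind the grasp point. The pads swing forward as they close: fully open they stand 13 mm farther back than shut.
Start: joints at [1.114, 0.264, 1.604, -0, 1.274, -0.037], TCP at [0.275, 0.616, 0.209] pointing down, gripper open.
Joint ranges: [-2.63, 2.63], [-0.94, 2.18], [0.31, 2.57], [-1.31, 4.45], [0, 2.66], [-2.55, 2.55]. Speed limits (rad/s): [2.57, 2.57, 3.14, 3.14, 3.14, 3.14].

INTERFACE

Orientations are given as a rotation vector (axis times angle).
In Python, from rig import robot, cams gives the robot as it stands. The module is installed in compiled form; this text tells all that it offers.
- The arm moves only by the shell command python3 -m inch 'ROWS' [FORCE]. ROWS is JSON, a list of rows, each a list of 7 numbers: the shift along the tool's x, y, z as a fraction of full scale, then the turn, a rotation vector about the tool's x, y, z as a fraction of full scale, then the opening, from 0 (shut) to 1 (fully open). In form: [[x, y, z, wx, wy, wz, grip], ...]. A call has 1 to 12 rows; each row is the pose to reach, as a shift and turn from the pose commanded when the call began, along the tool's axes at that moment; what a row does not reach only later rows make up. Full scale, the value 1, is 0.75 m for a shift and pi/2 rad for a turn. A row lasts 1/10 s, in which the tool goes at most 50 mm and 8.59 degrees, less where a joint would pass 70% of its speed; a pose out of reach is approached as far as the arm can. A call with a number of a shift or a turn outside -1 to 1 is refused whole. A call with a gripper value outside its range is refused whole. The fingers move at their own pace and stop on an object; FORCE is the grip in N (left out, the last holds). Time passes only in rows, so rows that repeat a pose let the fingers close. It gives the time, the measured TCP pose, the force, the opening and the grip force at its end, in the units of the state.
- robot.observe(): the state, without advancing time (a new reading comes with each control period).
- cams.read_camera(name): name is "scene" or "side" or "wrist"; returns the picture (384x512x3 uint8, blue, green, red); there is no depth.
- cams.camera_model(name): a dict with "vfov" (degrees; the focal length in pixels is half the picture's height over the tangent of half this angle, whatever the lens; pixels are square), "cx", "cy" (the principal point, pixels), "world_from_camera" (4x4, takes a point from camera to world coordinates); the wrist camera has in their place "T_tool_cam" (4x4, takes a point from camera to tool coordinates, whose origin is the TCP and whose axes are the flange's). Camera axes: x right, y up, looking along -z (the intrinsics and any distortion apply to the point x, -y, -z); pixel columns grow to the right and rows downward; lengths in m; the calibration is good to about 2 mm. A picture is of the moment at which its call begins: read the wrist's pose just before it. camera_model takes no time and is no camera call.
- robot.sign_off(): hands the job in; it is judged then, once.
The state is a dict: "time_s": time; "q": joint angles; "dq": joint speeds; "effort": joint torques, N m; "eef_pos": TCP position; "orientation": TCP orientation; "force": force on the tool from outside, world axes, zero at the start; "moment": the same for the moment, N m; "grip_width": finger opening in m; "grip_force": force on a finger pad.
Only numpy, scipy, OpenCV 4.12 (cv2) and the standard library are available. Lean on these libraries where they do the work, as an engineer would, in place of code of your own. Each camera call takes 0.05 s, during which the arm holds its last target. There are 200 camera calls.

## Working session

There is one attempt and no reset: what is moved stays moved. The work goes in short steps, Python scripts to look and compute and a shell command to move; the robot and the scene stay as the last step left them, time stands still between calls to the robot, and variables do not carry over. Pictures are saved under pics/ and viewed, at most 10 in all, crops included, and the job is handed in when it is done.

```bash
mkdir -p pics; python3 - <<'E'
from rig import robot,cams
import cv2,numpy as np
s=robot.observe();print(s['time_s'],s['eef_pos'],s['orientation'],s['force'],s['grip_width'],robot.tcp_to_grasp)
for n in ['scene','side']:
    cv2.imwrite(f'pics/{n}0.png',cams.read_camera(n));m=cams.camera_model(n);print(n,m)
print(cams.camera_model('wrist'))
E
```

```text
0.0 [0.27475361 0.61568101 0.20764133] [-0.65444952 -3.07208715  0.00345877] [ 0.19816133  0.29823693 -0.02161815] 0.08529077467989679 0.0187
scene {'vfov': 56.62048432437164, 'cx': 254.52582637036673, 'cy': 191.07248312689222, 'world_from_camera': array([[ 0.37738487, -0.70968954,  0.59491295,  1.02515505],
       [ 0.92596629,  0.29815059, -0.23171677, -0.25605042],
       [-0.01292668,  0.63831574,  0.7696661 ,  0.73840951],
       [ 0.        ,  0.        ,  0.        ,  1.        ]])}
side {'vfov': 44.59179678155865, 'cx': 246.43319681729216, 'cy': 188.24065704713647, 'world_from_camera': array([[ 0.7422319 ,  0.41521835, -0.52600906, -0.15137964],
       [-0.66975747,  0.43299428, -0.60327513, -0.853118  ],
       [-0.02273199,  0.80006854,  0.59947776,  0.88990645],
       [ 0.        ,  0.        ,  0.        ,  1.        ]])}
{'vfov': 70.45110695210238, 'cx': 255.2338028200259, 'cy': 189.52278734549597, 'T_tool_cam': array([[ 9.01303011e-05,  9.46370162e-01,  3.23084367e-01,
         8.29666725e-02],
       [ 9.99999792e-01,  1.21231235e-04, -6.34075576e-04,
        -5.24354740e-04],
       [-6.39238122e-04,  3.23084357e-01, -9.46369954e-01,
        -1.64843823e-01],
       [ 0.00000000e+00,  0.00000000e+00,  0.00000000e+00,
         1.00000000e+00]])}
```

View pics/scene0.png

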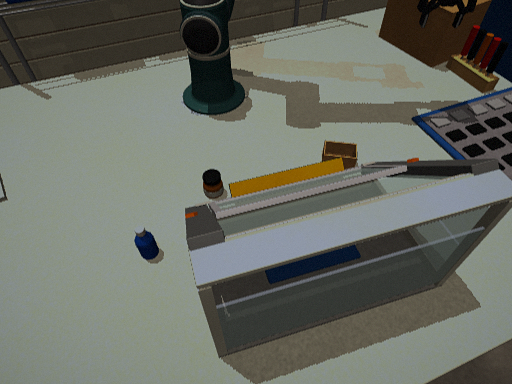

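View pics/side0.png

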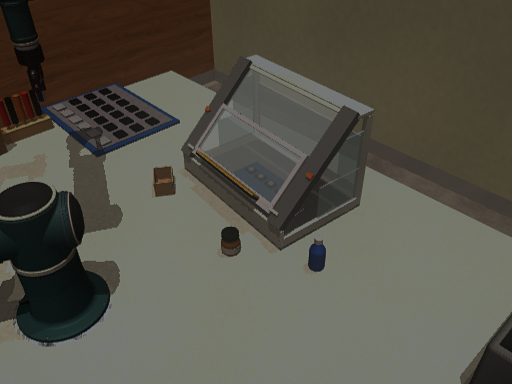

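The scene view sees the booth from behind: orange clips at about (192,215) and (412,160). The side view sees its front: clips at (208,108) and (309,175), lip from (195,150) to (262,200), carton (164,181), jar (231,241), bottle (317,255). I'll enlarge the side view.

```bash
python3 - <<'E'
import cv2
a=cv2.imread('pics/side0.png')
cv2.imwrite('pics/side0c.png',cv2.convertScaleAbs(cv2.resize(a[95:247,170:370],None,fx=3.9,fy=3.9,interpolation=cv2.INTER_CUBIC),alpha=1.5))
E
```

```text
(no output)
```

View pics/side0c.png

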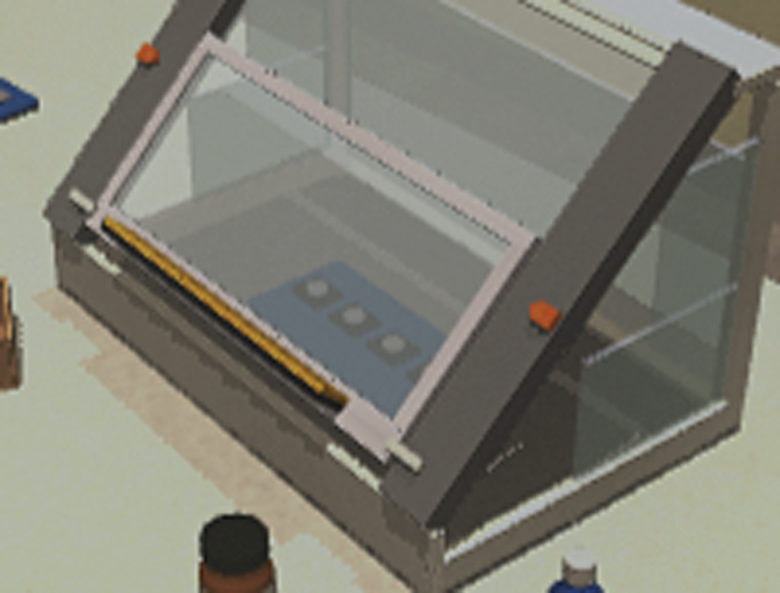

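The crop (factor 3.9 from (170,95)) shows the white pointers at crop (82,201) and (405,456), the clips at (148,53) and (545,316), and the booth's front foot corners at (60,287) and (437,592). The lip runs from (105,222) to (340,400).

```bash
cat > h.py <<'E'
import numpy as np,cv2
from rig import robot,cams
from scipy.spatial.transform import Rotation as R
def ray(n,p,T=None):
    m=cams.camera_model(n);f=192/np.tan(np.radians(m['vfov']/2))
    T=m['world_from_camera'] if T is None else T
    d=T[:3,:3]@np.array([(p[0]-m['cx'])/f,-(p[1]-m['cy'])/f,-1]);return T[:3,3],d/np.linalg.norm(d)
def onplane(n,p,c,nv,T=None):
    o,d=ray(n,p,T);return o+d*(np.dot(np.subtract(c,o),nv)/np.dot(d,nv))
def tri(r1,r2):
    (a,u),(b,v)=r1,r2
    s=np.linalg.lstsq(np.c_[u,-v],b-a,rcond=None)[0];p,q=a+s[0]*u,b+s[1]*v
    return (p+q)/2,np.linalg.norm(p-q)
def blobs(im,lo,hi,amin=6):
    k=cv2.inRange(cv2.cvtColor(im,cv2.COLOR_BGR2HSV),lo,hi)
    n,l,st,c=cv2.connectedComponentsWithStats(k)
    return [(c[i].round(1),st[i].tolist()) for i in range(1,n) if st[i][4]>=amin]
E
python3 - <<'E'
from h import *
c=lambda x,y:(170+x/3.9-.37,95+y/3.9-.37)
Z=[0,0,1]
L,Rr,B=[onplane('side',c(*p),[0,0,0],Z) for p in [(60,287),(437,592),(742,430)]]
print('foot',L,Rr,B,np.linalg.norm(L-Rr),np.linalg.norm(B-Rr))
for n in ['scene','side']:
    print(n,blobs(cv2.imread(f'pics/{n}0.png'),(3,190,100),(14,255,255)))
yv=(L-Rr)/np.linalg.norm(L-Rr);xv=np.array([yv[1],-yv[0],0]);O=(L+Rr)/2
print('O',O,'yaw',np.degrees(np.arctan2(xv[1],xv[0])))
for nm,p in [('jar',(236,540)),]:
    print(nm,onplane('side',c(*p),[0,0,.065],Z))
for nm,p,h in [('carton',(164,186),.02),('jar',(231,241),.035),('glue',(317,257),.045)]:
    w=onplane('side',p,[0,0,h],Z);print(nm,w,'booth',(w-O)@np.c_[xv,yv])
E
```

```text
foot [0.5551258  0.26999853 0.        ] [ 5.22187689e-01 -2.19224285e-01 -1.11022302e-16] [ 0.81953526 -0.25518727  0.        ] 0.49033037630427007 0.2995144663049697
scene [(array([489.9,  34.4]), [487, 33, 7, 3, 12]), (array([412.7, 159.9]), [407, 158, 12, 5, 32]), (array([190.1, 214.4]), [185, 212, 12, 6, 39])]
side [(array([14.9, 95.4]), [13, 95, 5, 2, 7]), (array([308.6, 175. ]), [306, 173, 7, 6, 26])]
O [ 5.38656742e-01  2.53871208e-02 -5.55111512e-17] yaw -3.851763597257101
jar [ 0.41101637 -0.13841624  0.065     ]
carton [0.43281489 0.21029638 0.02      ] booth [-0.11802412  0.17738163]
jar [ 0.41298419 -0.13759564  0.035     ] booth [-0.11444026 -0.1710567 ]
glue [ 0.52522843 -0.33852699  0.045     ] booth [ 0.01104807 -0.36399415]
```

```bash
cat > g.py <<'E'
from h import *
c=lambda x,y:(170+x/3.9-.37,95+y/3.9-.37)
E
python3 - <<'E'
from g import *
cl,e1=tri(ray('side',c(148,53)),ray('scene',(412.7,159.9)))
cr,e2=tri(ray('side',(308.6,175)),ray('scene',(190.1,214.4)))
print(cl,e1,cr,e2,np.linalg.norm(cl-cr))
yv=(cl-cr)*[1,1,0];yv/=np.linalg.norm(yv);xv=np.array([yv[1],-yv[0],0]);print('yaw',np.degrees(np.arctan2(xv[1],xv[0])))
z=np.array([0,0,1.]);s=(xv+z)/2**.5;nv=(z-xv)/2**.5;M=(cl+cr)/2
P=[onplane('side',c(*p),M,nv) for p in [(82,201),(405,456)]]
print('pointers',P,np.linalg.norm(P[0]-P[1]))
print('travel',[(M-p)@s for p in P]);pm=(P[0]+P[1])/2
print('mark',M,'pm',pm,'lip_under',pm-.006*s+.030*nv,'xv',xv)
O=np.array([.5387,.0254,0]);print('in booth',[(q-O)@np.c_[xv,yv,z] for q in (M,pm)])
E
```

```text
[0.65501799 0.24987673 0.19526173] 0.0017771945284615627 [ 0.61042826 -0.22455907  0.19566873] 0.0032523048963309874 0.47652674365388553
yaw -5.369158055401981
pointers [array([0.56039771, 0.22895341, 0.10321794]), array([ 0.52160344, -0.18647884,  0.10346687])] 0.4172397452568765
travel [np.float64(0.13045736846484268), np.float64(0.13010532950494746)]
mark [0.63272313 0.01265883 0.19546523] pm [0.54100057 0.02123729 0.10334241] lip_under [0.51565642 0.02361925 0.12031297] xv [ 0.99561248 -0.0935724   0.        ]
in booth [array([ 0.09480282, -0.0038873 ,  0.19546523]), array([ 0.00267999, -0.00392918,  0.10334241])]
```

Both views agree on the clips: triangulation misses are 2 to 3 mm, and they sit 477 mm apart outside. The pointers come out 417 mm apart against 414 expected. Travel to go is about 130 mm, and the lip's under-edge is at (0.516, 0.024, 0.120). I'll bring the shut fingers, pointing 45° down and square to the glass, in under the lip and push up the slope.

```bash
cat >> h.py <<'E'
yaw=np.radians(-5.2);xv=np.array([np.cos(yaw),np.sin(yaw),0]);z=np.array([0,0,1.]);yv=np.cross(z,xv)
s=(xv+z)/2**.5;nv=(z-xv)/2**.5
LIP=np.array([.5157,.0236,.1203])
def tgt(pos,tilt=45):
    "row for TCP pos, fingers pointing tilt deg below horizontal along xv"
    t=np.radians(tilt);zt=np.cos(t)*xv-np.sin(t)*z
    o=robot.observe();R0=R.from_rotvec(o['orientation']).as_matrix()
    best=None
    for sg in (1,-1):
        yt=sg*yv;M=np.c_[np.cross(yt,zt),yt,zt]
        w=R.from_matrix(R0.T@M).as_rotvec()
        if best is None or np.linalg.norm(w)<np.linalg.norm(best):best=w
    d=R0.T@(np.asarray(pos)-o['eef_pos'])
    print('shift',(d/.75).round(4),'turn',(best/(np.pi/2)).round(4),'mm',np.linalg.norm(d)*1e3,'deg',np.degrees(np.linalg.norm(best)))
E
python3 - <<'E'
from h import *
print(R.from_rotvec(robot.observe()['orientation']).as_matrix().round(2))
p=LIP+.10*nv-.03*s;print(p);tgt(p+[0,0,.05],60);tgt(p,45)
E
```

```text
[[-0.91  0.41 -0.  ]
 [ 0.41  0.91 -0.  ]
 [ 0.   -0.   -1.  ]]
[0.42415444 0.0319313  0.16979747]
shift [-0.4991 -0.6297 -0.0148] turn [-0.0561 -0.3306 -0.2043] mm 602.7510421636892 deg 35.33659115538755
shift [-0.4992 -0.6296  0.0519] turn [-0.0835 -0.4957 -0.198 ] mm 603.8242088094321 deg 48.62178222715786
```

```bash
python3 -m inch '[[-0.499,-0.63,-0.015,-0.056,-0.331,-0.204,0],[-0.499,-0.63,-0.015,-0.056,-0.331,-0.204,0],[-0.499,-0.63,-0.015,-0.056,-0.331,-0.204,0],[-0.499,-0.63,-0.015,-0.056,-0.331,-0.204,0],[-0.499,-0.63,-0.015,-0.056,-0.331,-0.204,0],[-0.499,-0.63,-0.015,-0.056,-0.331,-0.204,0],[-0.499,-0.63,-0.015,-0.056,-0.331,-0.204,0],[-0.499,-0.63,-0.015,-0.056,-0.331,-0.204,0],[-0.499,-0.63,-0.015,-0.056,-0.331,-0.204,0],[-0.499,-0.63,-0.015,-0.056,-0.331,-0.204,0],[-0.499,-0.63,-0.015,-0.056,-0.331,-0.204,0],[-0.499,-0.63,-0.015,-0.056,-0.331,-0.204,0]]' 20; python3 - <<'E'
from h import *
o=robot.observe();print(o['q'],o['force'],o['eef_pos']);p=LIP+.10*nv-.03*s;tgt(p,45)
E
```

```text
time_s: 1.3
eef_pos: [0.4205, 0.0449, 0.2198]
orientation: [0.119, 2.614, -0.029]
force: [0.8, 0.4, -0.6]
grip_width: -0.0002
grip_force: 0.0
[ 0.15075445 -0.65419818  2.43272316 -0.15697806  0.85625582 -1.25668367] [ 0.75502523  0.42148403 -0.55981365] [0.42051003 0.04486804 0.21982173]
shift [ 0.0279 -0.0169  0.0609] turn [ 0.0011 -0.1656 -0.0007] mm 51.79833430502156 deg 14.907146032228695
```

```bash
python3 - <<'E'
from h import *
p=LIP+.06*nv-.035*s;print(p);tgt(p,45);tgt(p,55)
E
```

```text
[0.44880132 0.02968826 0.13797767]
shift [ 0.0206 -0.017   0.1141] turn [ 0.0011 -0.1656 -0.0007] mm 87.91628802869364 deg 14.907146032228695
shift [ 0.0206 -0.017   0.1141] turn [ 0.0012 -0.0545 -0.0006] mm 87.91628802869364 deg 4.908100391956389
```

```bash
python3 -m inch '[[0.02,-0.017,0.05,0,-0.04,0,0],[0.02,-0.017,0.08,0,-0.08,0,0],[0.0206,-0.017,0.114,0.001,-0.166,0,0],[0.0206,-0.017,0.114,0.001,-0.166,0,0],[0.0206,-0.017,0.114,0.001,-0.166,0,0],[0.0206,-0.017,0.114,0.001,-0.166,0,0]]'; python3 - <<'E'
from h import *
o=robot.observe();print(o['q']);p=LIP+.06*nv-.035*s;tgt(p,45)
cv2.imwrite('pics/wrist1.png',cv2.convertScaleAbs(cams.read_camera('wrist'),alpha=1.3))
E
```

```text
time_s: 1.9
eef_pos: [0.4833, 0.0415, 0.1646]
orientation: [0.117, 2.399, -0.058]
force: [-1.1, 0.5, 0.5]
grip_width: -0.0001
grip_force: 0.0
[ 0.1842832  -0.53751783  2.57071772 -0.48452286  0.43502279 -0.91807404]
shift [ 0.0567 -0.02   -0.0034] turn [-0.0087 -0.0288 -0.0007] mm 45.14160160146996 deg 2.709987621856947
```

View pics/wrist1.png

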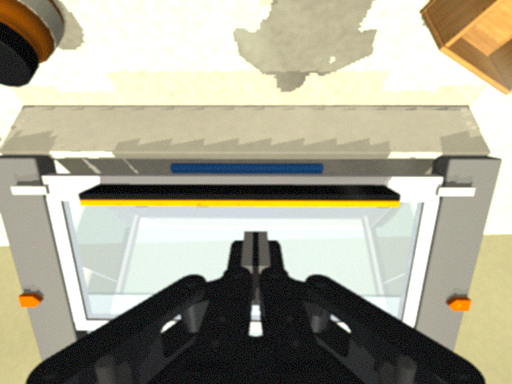

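The wrist view shows the lip across columns 80–400 at row 195, with its black lower half facing away from the fingers. The pointers are at (28,190) and (457,192), the clips at (30,300) and (458,304), jar and carton clear. The elbow has hit its limit (q3 = 2.57) and the tip is up-slope of the lip, touching nothing. I'll fit a quick arm model to pick a feasible tilt.

```bash
cat > k.py <<'E'
from h import *
from scipy.optimize import least_squares
Q=np.array([[1.114,.264,1.604,0,1.274,-.037],[0.15075445,-0.65419818,2.43272316,-0.15697806,0.85625582,-1.25668367],[0.1842832,-0.53751783,2.57071772,-0.48452286,0.43502279,-0.91807404]])
P=np.array([[0.27475361,0.61568101,0.20764133],[.42051,.044868,.21982],[.4833,.0415,.1646]])
E=lambda a,t:R.from_euler(a,t)
def fk(q,g):
    d,a2,a3,L,e=g
    A=E('z',q[0])*E('y',q[1]);B=A*E('y',q[2]);C=B*E('z',q[3])*E('y',q[4])*E('z',q[5])
    return np.array([0,0,d])+A.apply([0,0,a2])+B.apply([e,0,a3])+C.apply([0,0,L]),C
g=least_squares(lambda g:np.ravel([fk(q,g)[0]-p for q,p in zip(Q,P)]),[.35,.4,.4,.25,0])
G=g.x
lo=np.array([-2.63,-.94,.31,-1.31,0,-2.55]);hi=np.array([2.63,2.18,2.57,4.45,2.66,2.55])
def feas(pos,tilt,q0,yw=yaw):
    "IK with joint ranges; residual mm/deg"
    xh=np.array([np.cos(yw),np.sin(yw),0]);t=np.radians(tilt);zt=np.cos(t)*xh-np.sin(t)*z
    yt=np.cross(z,xh);M=R.from_matrix(np.c_[np.cross(yt,zt),yt,zt])*R0fix
    def f(q):
        p,C=fk(q,G);return np.r_[(p-pos)*10,(M.inv()*C).as_rotvec()]
    r=least_squares(f,np.clip(q0,lo+1e-3,hi-1e-3),bounds=(lo,hi));return np.linalg.norm(r.fun[:3])*100,np.degrees(np.linalg.norm(r.fun[3:])),r.x
# constant offset between model tool frame and reported one
Rm=R.from_rotvec(robot.observe()['orientation'])
R0fix=Rm.inv()*fk(Q[2],G)[1]
E
python3 - <<'E'
from k import *
print(G,g.fun.round(4)*1e3)
for tilt in (45,52,60,70):
    for a,b in [(.08,-.035),(.06,-.04),(.04,-.04),(-.02,-.03),(-.02,-.015),(-.02,.12)]:
        e=feas(LIP+a*nv+b*s,tilt,Q[1]);print(tilt,a,b,e[0].round(1),e[1].round(1),e[2].round(2))
E
```

```text
[ 0.15280388  0.44981922  0.55664015  0.28008702 -0.07471638] [ 21.4 -13.1   7.7   2.5 -14.1   5.9   0.5  -7.2 -13.6]
45 0.08 -0.035 5.9 9.4 [ 0.2  -0.62  2.57 -0.36  0.63 -1.03]
45 0.06 -0.04 6.2 9.9 [ 0.19 -0.57  2.57 -0.37  0.58 -1.02]
45 0.04 -0.04 5.8 9.3 [ 0.18 -0.51  2.57 -0.4   0.52 -0.99]
45 -0.02 -0.03 3.0 4.6 [ 0.14 -0.35  2.57 -0.63  0.29 -0.79]
45 -0.02 -0.015 1.3 2.0 [ 0.13 -0.36  2.57 -0.69  0.25 -0.73]
45 -0.02 0.12 0.0 0.0 [ 0.08 -0.24  2.31 -0.39  0.32 -1.08]
52 0.08 -0.035 2.1 3.3 [ 0.17 -0.63  2.57 -0.28  0.63 -1.12]
52 0.06 -0.04 2.4 3.8 [ 0.17 -0.57  2.57 -0.29  0.58 -1.11]
52 0.04 -0.04 2.0 3.2 [ 0.15 -0.52  2.57 -0.31  0.52 -1.1 ]
52 -0.02 -0.03 0.0 0.0 [ 0.12 -0.35  2.55 -0.43  0.31 -0.99]
52 -0.02 -0.015 0.0 0.0 [ 0.11 -0.33  2.52 -0.4   0.32 -1.03]
52 -0.02 0.12 0.0 0.0 [ 0.07 -0.2   2.23 -0.22  0.46 -1.25]
60 0.08 -0.035 0.0 0.0 [ 0.15 -0.58  2.53 -0.18  0.69 -1.22]
60 0.06 -0.04 0.0 0.0 [ 0.14 -0.53  2.53 -0.19  0.64 -1.22]
60 0.04 -0.04 0.0 0.0 [ 0.13 -0.48  2.52 -0.2   0.59 -1.22]
60 -0.02 -0.03 0.0 0.0 [ 0.1  -0.29  2.47 -0.22  0.46 -1.21]
60 -0.02 -0.015 0.0 0.0 [ 0.09 -0.28  2.44 -0.2   0.47 -1.23]
60 -0.02 0.12 0.0 0.0 [ 0.06 -0.14  2.14 -0.13  0.63 -1.34]
70 0.08 -0.035 0.0 0.0 [ 0.12 -0.47  2.42 -0.09  0.85 -1.31]
70 0.06 -0.04 0.0 0.0 [ 0.11 -0.42  2.43 -0.1   0.8  -1.32]
70 0.04 -0.04 0.0 0.0 [ 0.1  -0.37  2.42 -0.1   0.76 -1.32]
70 -0.02 -0.03 0.0 0.0 [ 0.08 -0.2   2.36 -0.1   0.64 -1.33]
70 -0.02 -0.015 0.0 0.0 [ 0.08 -0.19  2.33 -0.09  0.66 -1.34]
70 -0.02 0.12 0.0 0.0 [ 0.04 -0.05  2.02 -0.06  0.83 -1.4 ]
```

```bash
python3 - <<'E'
from h import *
tgt(LIP+.08*nv-.04*s,62)
E
```

```text
shift [ 0.0651 -0.0205 -0.0296] turn [-0.0084  0.1606 -0.0021] mm 55.76711287942041 deg 14.478918293259948
```

```bash
python3 -m inch '[[0.03,-0.0205,-0.03,-0.008,0.08,0,0],[0.065,-0.0205,-0.03,-0.008,0.16,-0.002,0],[0.065,-0.0205,-0.03,-0.008,0.16,-0.002,0],[0.065,-0.0205,-0.03,-0.008,0.16,-0.002,0],[0.065,-0.0205,-0.03,-0.008,0.16,-0.002,0]]'; python3 - <<'E'
from h import *
print(robot.observe()['q'].round(2) if hasattr(robot.observe()['q'],'round') else robot.observe()['q'])
o=robot.observe();d=o['eef_pos']-LIP;print('n,s,y',d@nv,d@s,d@yv)
tgt(LIP+.08*nv-.04*s,62);tgt(LIP-.018*nv-.032*s,62)
# wrist check: pointers & clips on the pointer plane
T=np.eye(4);T[:3,:3]=R.from_rotvec(o['orientation']).as_matrix();T[:3,3]=o['eef_pos']
T=T@cams.camera_model('wrist')['T_tool_cam']
im=cams.read_camera('wrist');cv2.imwrite('pics/wrist2.png',cv2.convertScaleAbs(im,alpha=1.3))
print(blobs(im,(3,190,100),(16,255,255),15))
E
```

```text
time_s: 2.45
eef_pos: [0.4322, 0.0311, 0.1494]
orientation: [0.121, 2.646, -0.032]
force: [-0.6, 0.0, 0.4]
grip_width: 0.0003
grip_force: 0.0
[ 0.09 -0.54  2.5  -0.13  0.7  -1.31]
n,s,y 0.07987930837180258 -0.038708283536226094 -5.0639451385832846e-05
shift [0.0017 0.0001 0.0003] turn [-0.0007  0.0029 -0.0002] mm 1.2983305611199911 deg 0.2726759657874792
shift [-0.0461  0.0002  0.1224] turn [-0.0007  0.0029 -0.0002] mm 98.10893251737512 deg 0.2726759657874792
[(array([ 74.4, 108.4]), [51, 99, 51, 26, 472]), (array([ 32.5, 365.9]), [29, 362, 11, 12, 76]), (array([477.4, 365.6]), [472, 362, 10, 11, 65])]
```

View pics/wrist2.png

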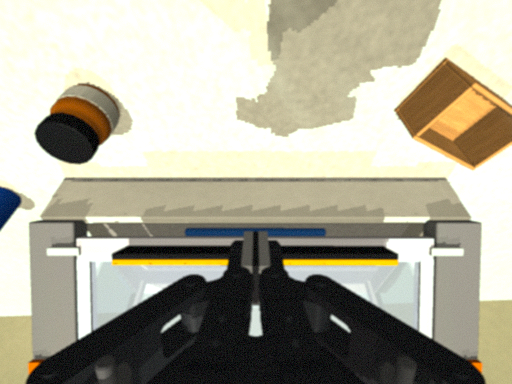

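The wrist view at 62° shows the tip 80 mm out and 39 mm down-slope of the lip. The pointers are at (62,251) and (447,252), the clips at (32,366) and (477,366), lip at rows 246–264. Check the pointers across two views.

```bash
cat >> h.py <<'E'
def Tw():
    o=robot.observe();T=np.eye(4);T[:3,:3]=R.from_rotvec(o['orientation']).as_matrix();T[:3,3]=o['eef_pos']
    return T@cams.camera_model('wrist')['T_tool_cam']
E
python3 - <<'E'
from g import *
T=Tw();P=[]
for w,p in [((447.5,252),(82,201)),((62.5,251.5),(405,456))]:
    x,e=tri(ray('wrist',w,T),ray('side',c(*p)));P.append(x);print('pointer',x.round(4),e.round(4))
m=(P[0]+P[1])/2;print('lip_under',m-.006*s+.03*nv)
C=[onplane('wrist',w,m,nv,T) for w in ((32.5,365.9),(477.4,365.6))]
print('to go',[(q-m)@s for q in C],np.linalg.norm(C[0]-C[1]))
m2=m+[0,0,0]
E
```

```text
pointer [0.5592 0.2272 0.1045] 0.0
pointer [ 0.5216 -0.1866  0.1038] 0.0004
lip_under [0.5150672  0.02261078 0.12111181]
to go [np.float64(0.12640402775908857), np.float64(0.12583454950555115)] 0.48743514977519076
```

Pointer positions agree within 1 mm. Inserting below the lip.

```bash
python3 -m inch '[[-0.02,0,0.055,0,0,0,0],[-0.033,0,0.09,0,0,0,0],[-0.046,0,0.122,0,0,0,0],[-0.046,0,0.122,0,0,0,0],[-0.046,0,0.122,0,0,0,0]]'; python3 - <<'E'
from h import *
o=robot.observe();d=o['eef_pos']-LIP;print('n,s,y',d@nv,d@s,d@yv,o['force']);tgt(LIP-.018*nv-.01*s,62);tgt(LIP-.018*nv+.08*s,62)
E
```

```text
time_s: 3.0
eef_pos: [0.5038, 0.0249, 0.0836]
orientation: [0.12, 2.651, -0.031]
force: [-0.6, 0.7, 0.4]
grip_width: -0.0001
grip_force: 0.0
n,s,y -0.01753859575028774 -0.03441105869885509 0.00018899860014443193 [-0.57597717  0.70654011  0.43665964]
shift [-0.0313 -0.0003 -0.0089] turn [-0.0004 -0.0001  0.0003] mm 24.416150416301466 deg 0.04824622547373538
shift [-0.1461 -0.0003 -0.044 ] turn [-0.0004 -0.0001  0.0003] mm 114.41214518985899 deg 0.04824622547373538
```

```bash
python3 -m inch '[[-0.01,0,-0.003,0,0,0,0],[-0.02,0,-0.006,0,0,0,0],[-0.03,0,-0.009,0,0,0,0],[-0.04,0,-0.012,0,0,0,0],[-0.052,0,-0.0156,0,0,0,0],[-0.065,0,-0.0195,0,0,0,0],[-0.08,0,-0.024,0,0,0,0],[-0.095,0,-0.0285,0,0,0,0],[-0.11,0,-0.033,0,0,0,0],[-0.12,0,-0.036,0,0,0,0],[-0.12,0,-0.036,0,0,0,0],[-0.12,0,-0.036,0,0,0,0]]'; python3 - <<'E'
from h import *
o=robot.observe();d=o['eef_pos']-LIP;print('n,s,y',d@nv,d@s,d@yv,o['force'])
im=cams.read_camera('side');cv2.imwrite('pics/side2.png',im)
cv2.imwrite('pics/side2c.png',cv2.convertScaleAbs(cv2.resize(im[95:247,170:370],None,fx=3.9,fy=3.9,interpolation=cv2.INTER_CUBIC),alpha=1.5))
E
```

```text
time_s: 4.2
eef_pos: [0.5711, 0.0186, 0.1508]
orientation: [0.121, 2.649, -0.031]
force: [0.2, -0.0, -1.2]
grip_width: -0.0
grip_force: 0.0
n,s,y -0.017773471974261303 0.0608756612704018 3.896340752459178e-05 [ 0.16140222 -0.04460989 -1.17360502]
```

View pics/side2c.png

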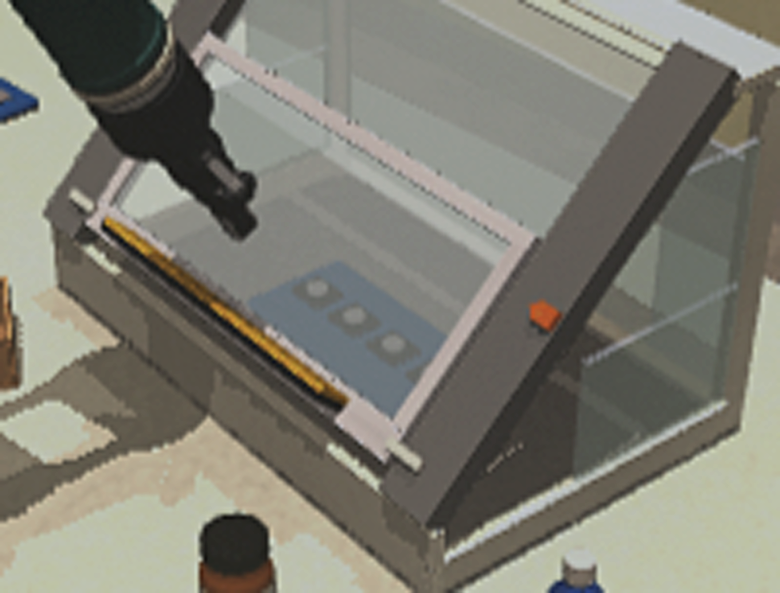

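The window hasn't moved: pointers are still at crop (82,201) and (405,456). The fingertip at crop (240,235) now stands over the glass side, up-slope of the lip. I'll compare where the reported TCP and the lip edge project in the side view.

```bash
cat >> h.py <<'E'
def proj(n,X,T=None):
    m=cams.camera_model(n);f=192/np.tan(np.radians(m['vfov']/2))
    T=m['world_from_camera'] if T is None else T
    q=np.linalg.inv(T)@np.r_[X,1];return np.array([m['cx']+f*q[0]/-q[2],m['cy']-f*q[1]/-q[2]])
E
python3 - <<'E'
from g import *
cc=lambda X:((proj('side',X)-[170,95]+.37)*3.9).round()
e=robot.observe()['eef_pos'];print('tcp',cc(e))
for a in (.14,0,-.14):
    print('lip outer low/up, inner low/up',cc(LIP+a*yv),cc(LIP+a*yv+.012*s),cc(LIP+a*yv-.034*nv),cc(LIP+a*yv-.034*nv+.012*s))
Rw=R.from_rotvec(robot.observe()['orientation']).as_matrix();print('zt',Rw[:,2],'tcp wrist px',proj('wrist',e,Tw()))
r=[onplane('side',c(240,238),e,yv)-e];print((r[0]@nv,r[0]@s))
E
```

```text
tcp [257. 249.]
lip outer low/up, inner low/up [ 97. 229.] [106. 216.] [126. 244.] [134. 232.]
lip outer low/up, inner low/up [198. 309.] [207. 296.] [226. 324.] [235. 311.]
lip outer low/up, inner low/up [313. 401.] [323. 387.] [341. 415.] [351. 401.]
zt [ 0.46823264 -0.04314605 -0.88255119] tcp wrist px [255.95121983 227.29247648]
(np.float64(0.02184147791041716), np.float64(0.0007744797305309723))
```

The reported TCP projects to (257,249) but the fingertip shows at (240,238). The wrist view agrees: the real tip is about 22 mm short of the TCP, so the fingers passed about 4 mm over the lip without touching it. I'll back out, go down and re-insert with that offset.

```bash
python3 - <<'E'
from h import *
for a,b in ((.03,.061),(.03,-.042),(-.04,-.04)): tgt(LIP+a*nv+b*s,62)
E
```

```text
shift [ 0.0175 -0.0001 -0.0612] turn [-0.0003  0.0005 -0.0001] mm 47.76947285917215 deg 0.05782612741539469
shift [ 1.489e-01 -1.000e-04 -2.120e-02] turn [-0.0003  0.0005 -0.0001] mm 112.811019504 deg 0.05782612741539469
shift [ 0.1192 -0.      0.0673] turn [-0.0003  0.0005 -0.0001] mm 102.63884158464282 deg 0.05782612741539469
```

```bash
python3 -m inch '[[0.0175,0,-0.061,0,0,0,0],[0.0175,0,-0.061,0,0,0,0],[0.07,0,-0.045,0,0,0,0],[0.12,0,-0.03,0,0,0,0],[0.149,0,-0.021,0,0,0,0],[0.149,0,-0.021,0,0,0,0],[0.149,0,-0.021,0,0,0,0],[0.135,0,0.02,0,0,0,0],[0.12,0,0.067,0,0,0,0],[0.12,0,0.067,0,0,0,0],[0.12,0,0.067,0,0,0,0]]'; python3 - <<'E'
from h import *
o=robot.observe();d=o['eef_pos']-LIP;print('n,s,y',d@nv,d@s,d@yv,o['force'])
im=cams.read_camera('side')
cv2.imwrite('pics/side3c.png',cv2.convertScaleAbs(cv2.resize(im[95:247,170:370],None,fx=3.9,fy=3.9,interpolation=cv2.INTER_CUBIC),alpha=1.5))
E
```

```text
time_s: 5.35
eef_pos: [0.5173, 0.0235, 0.0644]
orientation: [0.121, 2.649, -0.031]
force: [-0.7, 0.2, 0.9]
grip_width: -0.0002
grip_force: 0.0
n,s,y -0.040628871680412584 -0.03841172078627061 1.6751828333461968e-05 [-0.67648906  0.15662631  0.86692549]
```

View pics/side3c.png

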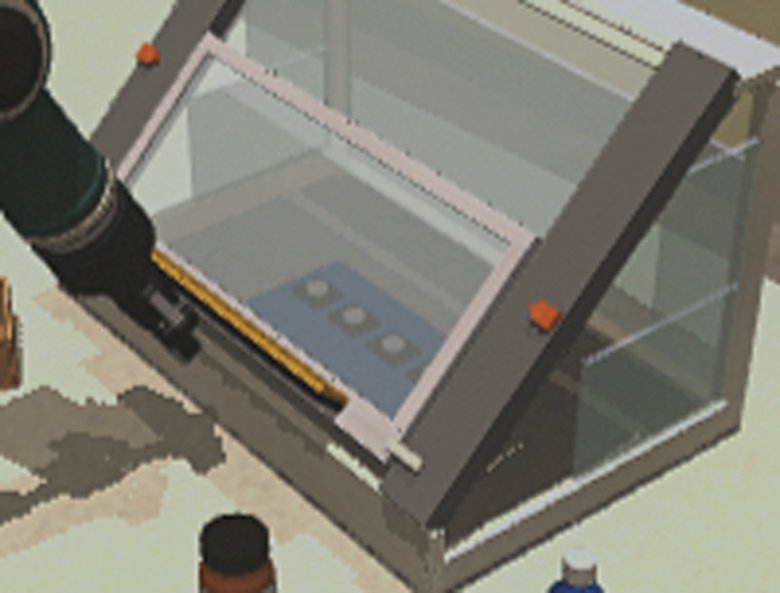

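The fingers sit in front of the apron below the lip, tip at crop (190,357); forces are at noise level. I'll convert that tip into slope coordinates.

```bash
python3 - <<'E'
from g import *
for p in ((190,357),(175,350)):
    r=onplane('side',c(*p),LIP,yv)-LIP;print(r@nv,r@s)
E
```

```text
-0.02056219912307736 -0.03450292999018077
-0.0030852364740513406 -0.03469359294696788
```

The tip is 20 mm deep under the lip. Pushing.

```bash
python3 -m inch '[[-0.01,0,-0.003,0,0,0,0],[-0.02,0,-0.006,0,0,0,0],[-0.03,0,-0.009,0,0,0,0],[-0.04,0,-0.012,0,0,0,0],[-0.05,0,-0.015,0,0,0,0],[-0.06,0,-0.018,0,0,0,0],[-0.06,0,-0.018,0,0,0,0]]'; python3 - <<'E'
from h import *
o=robot.observe();d=o['eef_pos']-LIP;print('n,s,y',d@nv,d@s,d@yv,o['force'])
im=cams.read_camera('wrist');cv2.imwrite('pics/wrist4.png',cv2.convertScaleAbs(im,alpha=1.3))
E
```

```text
time_s: 6.1
eef_pos: [0.5504, 0.0207, 0.0994]
orientation: [0.12, 2.645, -0.03]
force: [-1.2, 0.8, -0.5]
grip_width: 0.0001
grip_force: 0.5
n,s,y -0.03940340506773342 0.009868667527923024 0.00022424708976547588 [-1.23305587  0.75571548 -0.45517327]
```

View pics/wrist4.png

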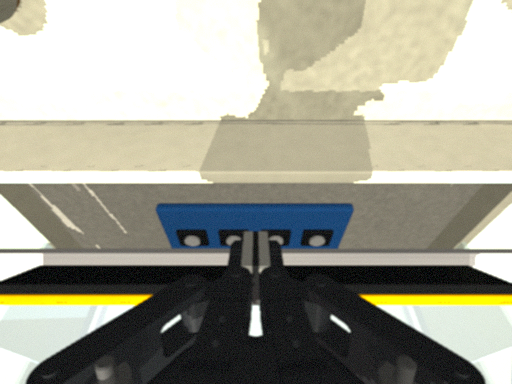

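The wrist view shows the booth now open below the window's foot (row 250), the blue tray behind it, and the fingers under the black edge: the window is moving. I'll measure travel as a brightness profile along the pointer's track in the side view.

```bash
cat > m.py <<'E'
from h import *
PM=LIP+.006*s-.03*nv
def prof(im,off,chan):
    t=np.arange(-.02,.17,.0005)
    xy=np.array([proj('side',PM+a*s+off*yv) for a in t],np.float32)
    v=cv2.remap(chan(im),xy[:,:1].copy(),xy[:,1:].copy(),cv2.INTER_LINEAR)[:,0];return t,v
white=lambda im:im.min(2).astype(np.float32)
orange=lambda im:np.clip(im[...,2].astype(np.float32)-im[...,0],0,None)
def peak(im,off,ch):
    t,v=prof(im,off,ch);v=v-np.median(v);i=v.argmax();k=(abs(t-t[i])<.012)&(v>.4*v[i]);return (t[k]*v[k]).sum()/v[k].sum(),v[i]
def meas(im):
    return 'ptr',[np.round(peak(im,o,white),4).tolist() for o in(.204,.208,-.204,-.208)],'clip',[np.round(peak(im,o,orange),4).tolist() for o in(.235,-.229,-.235)]
E
python3 - <<'E'
from m import *
print(meas(cv2.imread('pics/side0.png')));print(meas(cams.read_camera('side')))
E
```

```text
('ptr', [[0.0012, 48.2231], [0.0008, 50.7529], [0.0011, 53.7988], [0.0006, 51.7559]], 'clip', [[0.1304, 75.9189], [0.13, 84.9785], [0.1301, 78.8662]])
('ptr', [[0.0927, 43.9111], [0.0991, 19.3066], [0.0333, 58.3887], [0.0334, 55.3828]], 'clip', [[0.1304, 88.8662], [0.1301, 91.9194], [0.1301, 84.5859]])
```

Right pointer at 33.3 mm, clips at 130.1, so 96.8 mm to go. Push about 85 mm, then measure.

```bash
python3 -m inch '[[-0.01,0,-0.003,0,0,0,0],[-0.02,0,-0.006,0,0,0,0],[-0.032,0,-0.01,0,0,0,0],[-0.044,0,-0.0134,0,0,0,0],[-0.056,0,-0.017,0,0,0,0],[-0.068,0,-0.021,0,0,0,0],[-0.08,0,-0.0245,0,0,0,0],[-0.09,0,-0.0275,0,0,0,0],[-0.1,0,-0.0305,0,0,0,0],[-0.108,0,-0.033,0,0,0,0],[-0.108,0,-0.033,0,0,0,0],[-0.108,0,-0.033,0,0,0,0]]'; python3 - <<'E'
from m import *
o=robot.observe();d=o['eef_pos']-LIP;print('n,s,y',d@nv,d@s,d@yv,o['force'],meas(cams.read_camera('side')))
E
```

```text
time_s: 7.4
eef_pos: [0.6101, 0.0152, 0.159]
orientation: [0.12, 2.645, -0.03]
force: [0.3, 0.5, -0.0]
grip_width: -0.0
grip_force: 0.0
n,s,y -0.039658202078711104 0.09440013402622432 0.00018478635223726837 [ 0.32536473  0.50877005 -0.03346777] ('ptr', [[-0.0038, 1.1914], [0.0159, 1.5625], [0.1185, 59.7402], [0.1188, 55.9473]], 'clip', [[0.1156, 2.5298], [0.1301, 92.0], [0.1301, 85.4062]])
```

```bash
python3 -m inch '[[-0.005,0,-0.0015,0,0,0,0],[-0.01,0,-0.003,0,0,0,0],[-0.0145,0,-0.0044,0,0,0,0],[-0.0145,0,-0.0044,0,0,0,0],[-0.0145,0,-0.0044,0,0,0,0]]'; python3 - <<'E'
from m import *
o=robot.observe();d=o['eef_pos']-LIP;print('n,s,y',d@nv,d@s,o['force'],meas(cams.read_camera('side')))
for a,b in ((-.04,.085),(.08,.085)): tgt(LIP+a*nv+b*s,62)
E
```

```text
time_s: 7.95
eef_pos: [0.6168, 0.0145, 0.1657]
orientation: [0.121, 2.648, -0.031]
force: [-2.3, -0.3, -0.5]
grip_width: 0.0002
grip_force: 1.1
n,s,y -0.03964887928606152 0.10386104591422816 [-2.31216514 -0.34918441 -0.50781202] ('ptr', [[0.1084, 1.2168], [0.0132, 1.8281], [0.1277, 60.938], [0.1275, 56.4077]], 'clip', [[0.1285, 2.7266], [0.13, 91.8125], [0.1301, 85.9238]])
shift [ 0.0239 -0.0001  0.0077] turn [-0.0002  0.0018 -0.0001] mm 18.860891438960003 deg 0.16488444039559333
shift [ 0.0703 -0.0002 -0.1454] turn [-0.0002  0.0018 -0.0001] mm 121.1364589765126 deg 0.16488444039559333
```

2.4 mm short at most, well within tolerance, so I'll back off down-slope and withdraw.

```bash
python3 -m inch '[[0.012,0,0.004,0,0,0,0],[0.024,0,0.008,0,0,0,0],[0.024,0,0.008,0,0,0,0],[0.04,0,-0.04,0,0,0,0],[0.055,0,-0.095,0,0,0,0],[0.07,0,-0.145,0,0,0,0],[0.07,0,-0.145,0,0,0,0],[0.07,0,-0.145,0,0,0,0],[0.07,0,-0.145,0,0,0,0]]'; python3 - <<'E'
from m import *
im=cams.read_camera('side');o=robot.observe();d=o['eef_pos']-LIP;print('n,s,y',d@nv,d@s,o['force'],meas(im))
cv2.imwrite('pics/side5c.png',cv2.convertScaleAbs(cv2.resize(im[80:280,140:400],None,fx=3,fy=3,interpolation=cv2.INTER_CUBIC),alpha=1.5))
E
```

```text
time_s: 8.9
eef_pos: [0.5192, 0.0233, 0.2356]
orientation: [0.121, 2.649, -0.031]
force: [-0.9, 0.1, 0.9]
grip_width: -0.0
grip_force: 0.0
n,s,y 0.07872122169146144 0.08342004670145095 [ 0.36923798 -1.2441957  -0.41456337] ('ptr', [[0.1277, 55.2192], [0.1277, 52.8276], [0.1277, 59.9575], [0.1275, 55.5156]], 'clip', [[0.1345, 68.8408], [0.13, 91.8125], [0.1301, 84.4375]])
```

View pics/side5c.png

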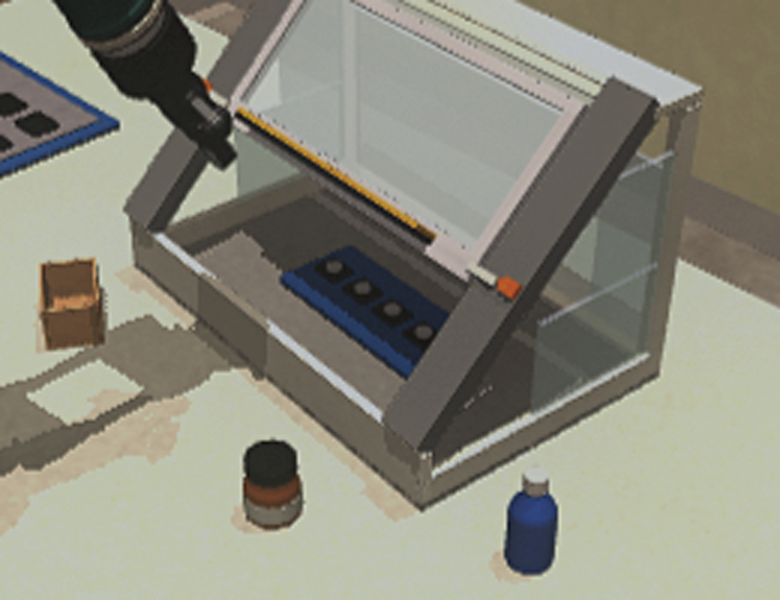

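The window stays up, with the right pointer (485,272) level with its clip (508,287). The left pointer (235,100), partly behind the arm, also reads 127.7 mm. Jar, bottle and carton are standing where they were, and the gripper is clear of everything. Handing in.

```bash
python3 -c "
from rig import robot
print(robot.sign_off())"
```

```text
the job is handed in; nothing more can be done
None
```

The window is pushed up and standing with its pointers about 2 mm below the orange clips (10 mm allowed); clips, bottle, jar and carton look untouched, the arm is clear, and the job was handed in at about 9 s with no verdict returned.

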